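# Fit the keyed spindle into the mixer drive

### The arm

A 6-joint arm with a two-finger parallel gripper is mounted at the origin on a cart in front of the work surface, level with it; the furniture and walls round the work are solid. World frame = base frame: x ahead of the robot, y to its left, z up, the work surface at z = 0. Lengths are in m, angles in rad, forces in N, time in s.
With the tool pointing down it reaches from about 0.4 to 0.925 m from the base axis. Payload 3.4 kg.
Tool frame: the origin (TCP) lies midway between the tips of the shut fingers; the grasp point (between the pads) lies 19 mm behind it (manip.hold_point_z is the distance from the TCP to the grasp point, in m); z points along the fingers, y is the line along which they close (so a half turn about z gives the same grasp; the last joint's range is limited). The gripper opens to 85 mm and grips with 20 to 120 N. Pads are 22 mm wide; open, the fingers measure 114 mm over their backs; the gripper's body (76 mm by 85 mm) begins 54 mm behind the grasp point. The pads swing forward as they close: fully open they stand 13 mm farther back than shut.
Start: joints at [1.224, 0.307, 1.506, -0, 1.328, -0.073], TCP at [0.155, 0.554, 0.231] pointing down, gripper open.
Joint ranges: [-3.12, 3.12], [-1.05, 2.28], [0.14, 2.33], [-1.42, 4.57], [0.1, 2.73], [-2.68, 2.68]. Speed limits (rad/s): [2.57, 2.57, 3.14, 3.14, 3.14, 3.14].

### API

Orientations are given as a unit quaternion [x, y, z, w].
In Python, from plant import manip, eyes, finish_job gives the robot as it stands. The module is installed in compiled form; this text tells all that it offers. Calls block until the motion is done:
- manip.goto(position, orientation): joint-space move of the TCP to a pose.
- manip.move_linear(position, ori=None, speed=0.15, until_force=None): straight line of the TCP; ori=None keeps the orientation; speed is the mean speed in m/s. With until_force (N) it stops when the force on the tool has changed by that much, and returns True; else False.
- manip.movej(angles): joint-space move.
- manip.gripper_to(opening, strength=None): opening from 0.0 (shut) to 1.0 (fully open); strength is the grip in N (None keeps the last); returns when the fingers have stopped.
- manip.pause(seconds).
- manip.ik(position, orientation): joint angles nearest the present ones, or None.
- manip.get_obs(): the state.
- eyes.grab_frame(name): name is "scene" or "top"; returns a dict with "color" (400x640x3 uint8, red, green, blue), "camera_matrix" (3x3 intrinsics, pixels), "distortion" ([k1, k2, p1, p2, k3] as OpenCV has them; the pictures are not rectified), "origin" and "orientation" of the camera in the world. Camera axes: x right, y up, looking along -z (the intrinsics and any distortion apply to the point x, -y, -z); pixel columns grow to the right and rows downward; lengths in m; the calibration is good to about 2 mm. A picture is of the moment at which its call begins. There is no depth.
A pose or a line that the arm cannot do raises manip.Unreachable and nothing moves.
- finish_job(): hands the job in; it is judged then, once.
The state is a dict: "time": time; "joints": joint angles; "qd": joint speeds; "tau": joint torques, N m; "tcp_pos": TCP position; "tcp_rot": TCP orientation; "contact_force": force on the tool from outside, world axes, zero at the start; "wrist_torque": the same for the moment, N m; "gripper_width": opening from 0.0 (shut) to 1.0 (fully open); "finger_force": force on a finger pad.
Only numpy, scipy, OpenCV 4.12 (cv2) and the standard library are available. Lean on these libraries where they do the work, as an engineer would, in place of code of your own. Each camera call takes 0.05 s, during which the arm holds its last target. There are 200 camera calls.

### The job

Lift the keyed steel spindle out of its resting cup and push it into the hub of the bench mixer drive, turning it until its key slips into the keyway, then on against the spring in the bore until its collar sits flush on the hub. The spring throws it back out if let go: finish still gripping the spindle and pressing it fully home. Leave the timer and the two bottles where they stand.

Things in the scene. Friction and masses are not known exactly. Their poses are not given: they have to be found in the camera images.
- spindle: upright loose spindle, 89 mm tall, about 200 g; origin at the centre of its lower tip, z up its axis. A round steel shaft 20 mm thick (2 mm chamfer at the tip) up to the collar, which lies 36 to 42 mm above the tip, and a square grip above. At first it stands in the cup, collar on the rim, tip 6 mm above the table
- key (a point): lower outer end of the spindle's key, 10 mm above the tip and 17 mm from the axis, on the -x side; axes as the spindle's. The key is 8 mm wide (y) and runs from 10 to 36 mm above the tip, so the lowest 10 mm of the shaft are plain round. Hidden in the cup at first
- nose (a point): outer end of the nose on the collar, 33 mm from the axis on the spindle's -x side, 39 mm above the tip. The nose, 10 mm wide and 6 mm thick, lies straight above the key and shows from above where the key points
- grip (a point): centre of the spindle's square aluminium grip, on the axis 65 mm above the tip; 30 x 30 mm, from 42 to 88 mm above the tip, faces square to the spindle's x and y; can be gripped across either pair of faces
- collar (a point): centre of the underside of the spindle's collar (48 mm across, 6 mm thick), on the axis 36 mm above the tip; axes as the spindle's
- holder: fixed white plastic cup in which the spindle stands, origin at the centre of its underside: a round tube 68 mm outside, 39 mm inside, 42 mm high, open at the top, on a foot 86 mm across. The spindle stands in it with up to 2 mm of side play and lifts straight out
- drive: fixed bench mixer drive: grey box 130 (x) x 150 (y) x 45 mm high, origin at the centre of its underside; a round steel hub 56 mm in diameter stands 20 mm out of the middle of its top
- hub_mouth (a point): centre of the hub's flat top face, 65 mm above the table; turns with the hub, z up. Bore 22 mm across. The spring ejector's face lies 24 mm down in it; the collar meets the hub's face when the spindle's tip is 36 mm below the mouth
- keyway (a point): outer end of the keyway in the hub's top face, 19 mm from the hub's axis on the -x side of the hub's frame. The keyway is 10 mm wide, open at the top, as deep as the bore. The key enters only when the spindle's -x points along the hub's -x (within about 4 degrees when centred; with side play it can start up to 8 degrees off and binds; then ease it straight)
- hub (a joint): angle of the hub in the drive, rad, 0 when the keyway points to the drive's -x, growing anticlockwise from above; it is geared and stiff (0.5 N m to turn it)
- ejector (a joint): how far the spring ejector disc in the bore is pressed down, m; 0 when free, 0.012 when the spindle is home; the spring pushes back with 3 N at first, 7 N when the spindle is home
- timer: round cream kitchen-type timer 62 mm across, 48 mm high, standing on the table, origin at the centre of its underside; bystander
- tablet_bottle: blue bottle with white cap, 40 mm across, 78 mm high, origin at the centre of its underside; bystander
- bottle: brown reagent bottle with dark stopper, 42 mm across, 84 mm high, origin at the centre of its underside; bystander
Not all that is in view belongs to the job. Leave any orange look-alike of the spindle alone. What is shaped like the holder but green is not meant.

How it is judged:
By the outcome, as a careful person would: the job done as asked, in the order asked, and still so for the second after the job is handed in, while the arm keeps its last pose, push and grip.
It also fails if it takes over 45 s, if anything falls off the work surface, if the arm or the gripper's body presses on something with over 40 N, if the wrist force passes 120 N, or if a joint passes its speed limit or range.

## Working session

There is one attempt and no reset: what is moved stays moved. The work goes in short steps, each a Python script; the robot and the scene stay as the last script left them, time stands still between calls to the robot, and variables do not carry over. Pictures are saved under pics/ and viewed, at most 10 in all, crops included, and the job is handed in when it is done.

```bash
mkdir -p pics; cat > h.py <<'E'
import numpy as np, cv2
from scipy.spatial.transform import Rotation as R
from plant import manip, eyes, finish_job
def grab(name):
    return eyes.grab_frame(name)
def ray(f,px):
    K=np.array(f["camera_matrix"]);d=np.array(f["distortion"])
    u=cv2.undistortPoints(np.array(px,float).reshape(-1,1,2),K,d).reshape(-1,2)
    v=np.c_[u[:,0],-u[:,1],-np.ones(len(u))]
    return np.array(f["origin"]),R.from_quat(f["orientation"]).apply(v)
def plane(f,px,z):
    o,v=ray(f,px); return o+v*((z-o[2])/v[:,2])[:,None]
def proj(f,P):
    K=np.array(f["camera_matrix"]);d=np.array(f["distortion"])
    c=R.from_quat(f["orientation"]).inv().apply(np.atleast_2d(P)-np.array(f["origin"]))
    c=c*[1,-1,-1]
    return cv2.projectPoints(c.reshape(-1,1,3),np.zeros(3),np.zeros(3),K,d)[0].reshape(-1,2)
def save(f,name,crop=None,s=1):
    im=f["color"][:,:,::-1]
    if crop: x0,y0,x1,y1=crop; im=im[y0:y1,x0:x1]
    cv2.imwrite("pics/"+name,cv2.resize(im,None,fx=s,fy=s,interpolation=cv2.INTER_CUBIC))
def down(yaw):  # tool z down, tool y axis at world angle yaw
    y=np.array([np.cos(yaw),np.sin(yaw),0]);z=np.array([0,0,-1.]);x=np.cross(y,z)
    return R.from_matrix(np.c_[x,y,z]).as_quat()
E
python3 - <<'E'
from h import *
for n in("top","scene"):
    f=grab(n);save(f,n+"0.png",s=1.25);print(n,f["origin"],f["orientation"],f["camera_matrix"],f["distortion"])
    import pickle;pickle.dump(f,open(n+"0.pkl","wb"))
print(manip.get_obs(),manip.hold_point_z)
E
```

```text
top [0.33907905 0.04925704 1.09168788] [-0.06959857  0.0744233   0.72167527 -0.68469118] [[392.78947887   0.         316.80003899]
 [  0.         392.78947887 202.60521251]
 [  0.           0.           1.        ]] [-0.08109535  0.          0.          0.          0.        ]
scene [0.27319537 0.63616801 0.7954075 ] [-0.06955827  0.35466831  0.90979487 -0.2040719 ] [[387.47088326   0.         313.32270806]
 [  0.         387.47088326 199.23863418]
 [  0.           0.           1.        ]] [-0.037321  0.        0.        0.        0.      ]
{'time': 0.1, 'joints': array([ 1.22347947e+00,  3.07491153e-01,  1.50751218e+00, -7.59667677e-06,
        1.32839121e+00, -7.35305681e-02]), 'qd': array([-3.53925315e-04, -3.72976097e-05, -2.65876585e-03,  3.37077411e-03,
        8.19427852e-04, -1.52750442e-04]), 'tau': array([ 1.78148010e-03, -4.58528101e+01, -2.52606869e+01,  1.10910860e-04,
        5.65291964e-03,  2.52504066e-05]), 'tcp_pos': array([0.15530421, 0.55300052, 0.23048871]), 'tcp_rot': array([ 1.36465025e-01,  9.90644480e-01, -8.81839507e-04, -1.84578470e-04]), 'contact_force': array([-0.51643566,  0.50024113, -0.09540681]), 'wrist_torque': array([-0.03518494, -0.01291425, -0.01480493]), 'finger_force': 0.0, 'gripper_width': 1.0053161352455895} 0.0187
```

View pics/top0.png

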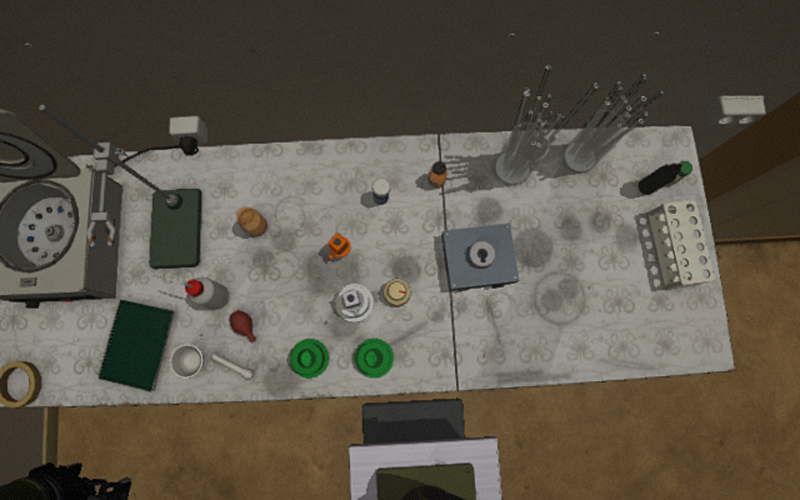

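View pics/scene0.png

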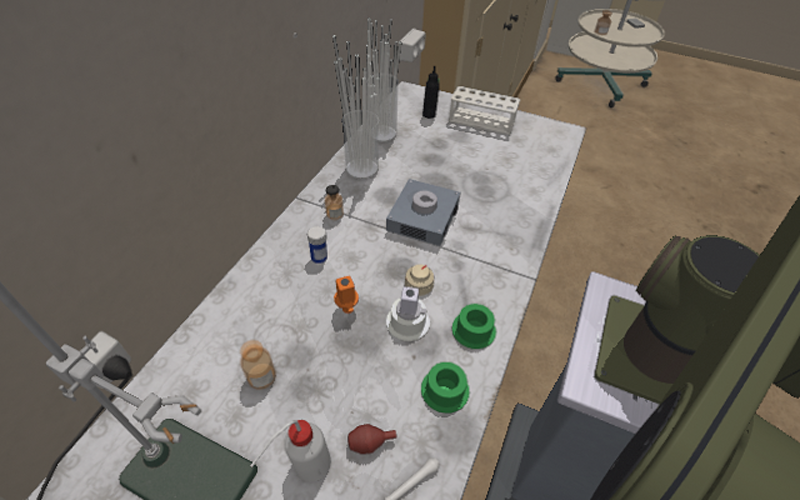

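The top view shows three candidates for the spindle or its cup. The steel/aluminium spindle in a white cup is at about (350,299) in the 1.25x picture. The orange look-alike is at (338,246) and the empty green cups are at (309,358) and (374,358). Only the one in the white cup fits the description. The drive is at (481,254), with the keyway showing as a dark notch below the bore. I'll confirm with one enlarged crop.

```bash
python3 - <<'E'
from h import *
import pickle
T=pickle.load(open("top0.pkl","rb"));S=pickle.load(open("scene0.pkl","rb"))
def c(f,x,y,w=26): return cv2.resize(f["color"][y-w:y+w,x-w:x+w,::-1],(390,290*390//390),interpolation=cv2.INTER_CUBIC) if 0 else cv2.resize(f["color"][y-w:y+w,x-w:x+w,::-1],(300,300),interpolation=cv2.INTER_CUBIC)
im=np.vstack([np.hstack([c(T,282,241,25),c(T,385,203,25)]),np.hstack([c(S,327,250,25),c(S,340,163,25)])])
cv2.imwrite("pics/crop.png",im)
print(plane(T,[[280,239],[385,203]],.09),plane(T,[[385,203]],.065))
E
```

```text
[[ 0.45606605  0.1359011   0.09      ]
 [ 0.53570588 -0.14089014  0.09      ]] [[ 0.54061327 -0.14563581  0.065     ]]
```

View pics/crop.png

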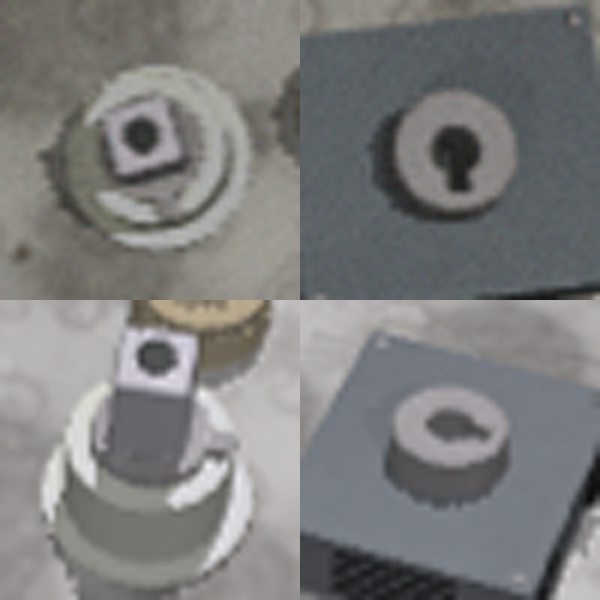

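Confirmed: the aluminium grip with its bore is centred in the white cup at top px (280,238.5), and its nose points roughly towards the robot. The hub keyway also points roughly to −x. Next I'll measure both.

```bash
cat > meas.py <<'E'
from h import *
import pickle
from scipy import ndimage as ni
def blob(m,seed):
    n,l,st,c=cv2.connectedComponentsWithStats(m.astype(np.uint8)); 
    i=min(range(1,n),key=lambda i:np.hypot(*(c[i]-seed)) if st[i,4]>150 else 1e9); return l==i
def up(f,x,y,w,k=8):
    a=cv2.resize(f["color"][y-w:y+w,x-w:x+w].astype(np.float32),None,fx=k,fy=k,interpolation=cv2.INTER_CUBIC)
    return a,lambda p:(np.asarray(p,float)+.5)/k-.5+[x-w,y-w]
def topface(f,x,y,w,z,bright):
    a,back=up(f,x,y,w); g=a.mean(2); 
    m=blob(bright(a),np.array([w*8,w*8]))
    c=max(cv2.findContours(m.astype(np.uint8),cv2.RETR_EXTERNAL,cv2.CHAIN_APPROX_NONE)[0],key=cv2.contourArea).reshape(-1,2)
    return a,back,m,plane(f,back(c),z)[:,:2]
E
python3 - <<'E'
from meas import *
vis=[]
for n,sx,sy,hx,hy in(("top",280,238,385,203),("scene",327,238,340,160)):
    f=pickle.load(open(n+"0.pkl","rb"))
    a,back,m,P=topface(f,sx,sy,13,.094,lambda a:(a.mean(2)>150)&(a[...,2]>a[...,1]+2) )
    m1=np.dstack([a,a,a])[...,:3].copy();m1[m]=[255,0,0];vis.append(cv2.resize(m1,(300,300)))
    r=cv2.minAreaRect((P*1000).astype(np.float32));print(n,"grip",r)
    a,back,m,P=topface(f,hx,hy,15,.065,lambda a:(a[...,0]>a[...,2]-4)&(a.mean(2)>130))
    m1=a.copy();m1[m]=[255,0,0]
    e=cv2.fitEllipse((cv2.convexHull((P*1000).astype(np.float32))));print("hub",e)
    h=np.array(e[0])/1000
    # dark pixels inside circle on hub plane
    yy,xx=np.mgrid[:a.shape[0],:a.shape[1]];Q=plane(f,back(np.c_[xx.ravel(),yy.ravel()]),.065)[:,:2]
    g=a.mean(2).ravel();d=Q-h;rr=np.hypot(*d.T);th=np.arctan2(d[:,1],d[:,0])
    lo=np.percentile(g[rr<.009],20);hi=np.median(g[(rr>.020)&(rr<.026)])
    for r0,r1 in((.0125,.0155),(.0155,.0185),(.0125,.0185)):
        s=(rr>r0)&(rr<r1)&(np.cos(th-np.pi)>0.3);w=np.clip((hi-g[s])/(hi-lo)-.25,0,1);v=(w[:,None]*d[s]).sum(0);print("keyway ang",np.degrees(np.arctan2(v[1],v[0])),w.sum())
    s=(rr<.010);w=np.clip((hi-g[s])/(hi-lo)-.25,0,1);print("bore c",(w[:,None]*Q[s]).sum(0)/w.sum())
    m1.reshape(-1,3)[(g<(lo+hi)/2)&(rr<.022)]=[0,255,0];vis.append(cv2.resize(m1,(300,300)))
cv2.imwrite("pics/mask.png",np.vstack([np.hstack(vis[:2]),np.hstack(vis[2:])])[...,::-1])
E
```

```text
top grip ((457.8861999511719, 135.13841247558594), (26.567134857177734, 26.340307235717773), 15.201566696166992)
hub ((541.90380859375, -147.33758544921875), (50.12900161743164, 50.958030700683594), 28.871543884277344)
keyway ang 179.01270204435525 172.58833
keyway ang 179.8907871422905 173.9353
keyway ang 179.4958204596023 346.52365
bore c [ 0.54176743 -0.1474312 ]
scene grip ((456.98150634765625, 135.0902557373047), (30.429241180419922, 30.295385360717773), 13.412542343139648)
hub ((540.0103149414062, -147.7458038330078), (54.28327560424805, 54.53477478027344), 177.57977294921875)
keyway ang -171.74823928805588 91.08075
keyway ang -175.66889203160653 75.948
keyway ang -173.72656516764494 167.02876
bore c [ 0.53996892 -0.14803851][ WARN:0@0.533] global loadsave.cpp:1063 imwrite_ Unsupported depth image for selected encoder is fallbacked to CV_8U.
```

View pics/mask.png

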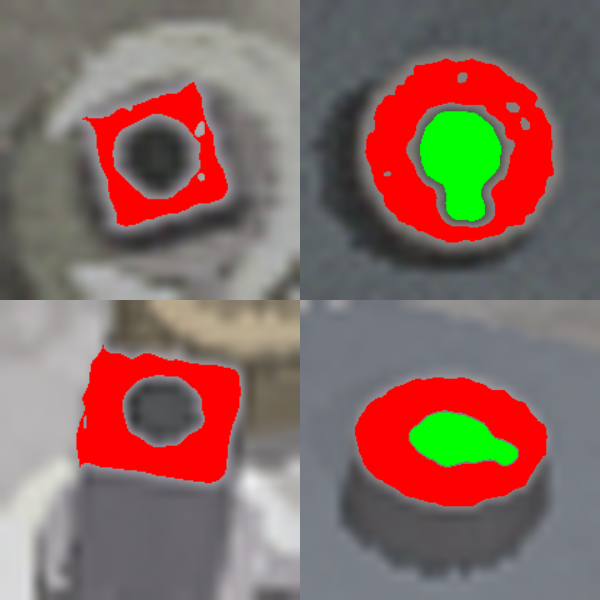

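Masks are clean: the grip centre is about (0.4575,0.135) with yaw 14.5° mod 90. The hub is at about (0.541,−0.1475), with the keyway near 180–186°. I'll check the nose direction with two rays, then grasp.

```bash
python3 - <<'E'
from meas import *
T=pickle.load(open("top0.pkl","rb"));S=pickle.load(open("scene0.pkl","rb"))
c=np.array([.4575,.135])
for f,p in((S,[341.2,249.2]),(T,[284.5,250])):
    d=plane(f,[p],.045)[0,:2]-c;print(d,np.degrees(np.arctan2(d[1],d[0])))
for a in(14.5,104.5,194.5,284.5):
    P=np.r_[c+.033*np.array([np.cos(np.radians(a)),np.sin(np.radians(a))]),.045];print(a,proj(S,P),proj(T,P))
for yaw in(14.5,104.5,-75.5,-165.5):
    q0=manip.ik([c[0],c[1],.058],down(np.radians(yaw)));
    q1=manip.ik([.541,-.1475,.1],down(np.radians(yaw-194.5+182)))
    print(yaw,None if q0 is None else q0.round(2),None if q1 is None else q1.round(2))
E
```

```text
[-0.03460135 -0.00987408] -164.07301023545864
[-0.02613297 -0.00613357] -166.79140828081242
14.5 [[312.2889086  244.88611986]] [[278.34615993 228.64491302]]
104.5 [[323.7693792  258.63649652]] [[270.00126012 244.02420457]]
194.5 [[339.89681476 249.30849699]] [[285.38263788 252.14840969]]
284.5 [[328.2072159  236.07922434]] [[293.65470082 236.64436629]]
14.5 [ 0.2   0.38  1.93 -0.    0.83 -0.05] [-0.34  0.42  1.71 -0.    1.02 -0.38]
104.5 [ 0.2   0.38  1.93 -0.    0.83 -1.63] [-0.34  0.42  1.71 -0.    1.02 -1.95]
-75.5 [ 0.2   0.38  1.93 -0.    0.83  1.52] [-0.34  0.42  1.71 -0.    1.02  1.19]
-165.5 None None
```

```bash
python3 - <<'E'
from h import *
q=down(np.radians(14.5)); p=[.4575,.135]
manip.gripper_to(.75,60)
manip.goto(p+[.19],q)
manip.move_linear(p+[.058],q,speed=.1,until_force=6)
o=manip.get_obs();print(o["tcp_pos"],o["contact_force"])
manip.gripper_to(0,80)
o=manip.get_obs();print(o["time"],o["tcp_pos"],o["gripper_width"],o["finger_force"],o["contact_force"],o["wrist_torque"])
z=manip.move_linear(p+[.17],q,speed=.1)
o=manip.get_obs();print(o["time"],o["tcp_pos"],o["gripper_width"],o["finger_force"],o["contact_force"],o["wrist_torque"])
manip.goto([.541,-.1475,.17],down(np.radians(2)))
o=manip.get_obs();print(o["time"],o["tcp_pos"],o["contact_force"],o["wrist_torque"])
f=grab("scene");save(f,"held.png",(250,60,450,210),4)
import pickle;pickle.dump(f,open("held.pkl","wb"));t=grab("top");pickle.dump(t,open("heldt.pkl","wb"))
E
```

```text
[0.45799031 0.13511719 0.05847659] [-0.15559967  0.32793786 -0.0248184 ]
4.2 [0.4576238  0.13503039 0.05858779] 0.33800389266559155 79.52502608299255 [-1.95926975 -0.04977286  5.97396861] [-0.08506101  0.2093208  -0.01393588]
5.4667 [0.45687911 0.13486765 0.16930549] 0.3402697322056933 79.01714444160461 [-0.08712932 -0.88826737 -2.2017949 ] [ 0.02662871 -0.00234358  0.04254011]
6.6 [ 0.54043331 -0.14629488  0.16960322] [ 0.00853533 -0.40513554 -1.9153057 ] [ 0.00284352  0.00243694 -0.03375483]
```

View pics/held.png

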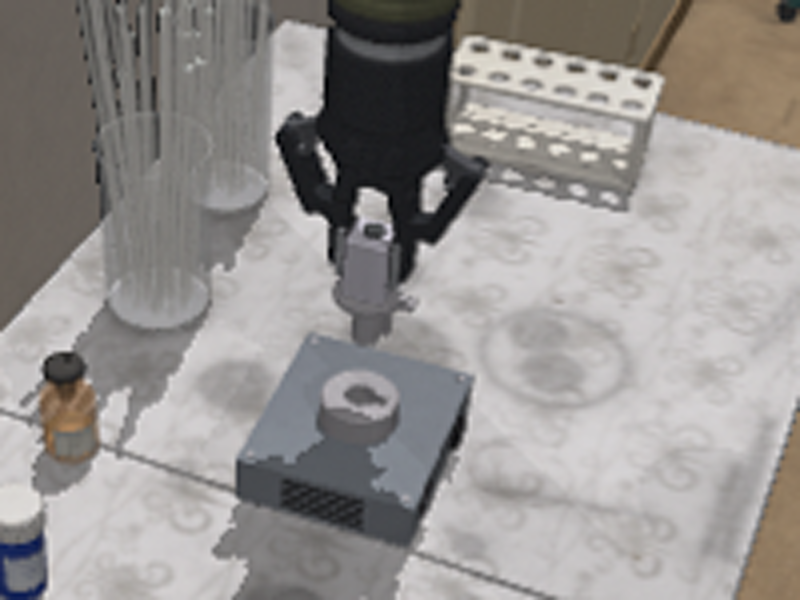

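The picture shows the spindle held upright over the hub. Its nose is at about (405,303), pointing the same way as the keyway at (380,398). Lowering until contact.

```bash
cat >> h.py <<'E'
def st(msg=""):
    o=manip.get_obs();print(msg,round(o["time"],2),"tcp",(o["tcp_pos"]*1000).round(2),"yaw",np.degrees(np.arctan2(*R.from_quat(o["tcp_rot"]).as_matrix()[[1,0],1])).round(2),"F",o["contact_force"].round(1),"M",o["wrist_torque"].round(2),"g",round(o["gripper_width"],3));return o
E
python3 - <<'E'
from h import *
h=[.541,-.1475];q=down(np.radians(2))
manip.move_linear(h+[.125],q,speed=.1);manip.pause(.1);st()
print(manip.move_linear(h+[.1],q,speed=.03,until_force=5));st()
E
```

```text
7.4 tcp [ 541.75 -147.57  125.77] yaw 2.02 F [ 0.8 -0.1 -2.3] M [-0.03 -0.03  0.02] g 0.341
False
 8.38 tcp [ 541.17 -147.57  100.12] yaw 2.0 F [ 0.3  0.5 -2.2] M [ 0.04  0.   -0.02] g 0.344
```

No contact 17 mm down, so the key is already in the keyway. Pushing on against the spring.

```bash
python3 - <<'E'
from h import *
h=[.541,-.1475];q=down(np.radians(2))
manip.gripper_to(0,110);st("regrip")
for z in(.093,.087,.083):
    r=manip.move_linear(h+[z],q,speed=.03,until_force=20);st(r)
    if r:break
else:
    print(manip.move_linear(h+[.078],q,speed=.02,until_force=12));st()
manip.pause(.3);st()
f=grab("scene");save(f,"in.png",(290,110,400,190),7)
E
```

```text
regrip 8.6 tcp [ 541.15 -147.54  100.22] yaw 2.0 F [-0.2 -0.9 -1.9] M [-0.03  0.01 -0.03] g 0.341
False 8.98 tcp [ 541.22 -147.63   93.08] yaw 2.0 F [0.2 0.1 0.8] M [-0.09  0.07 -0.01] g 0.335
False 9.33 tcp [ 541.21 -147.59   87.08] yaw 2.0 F [-0.4  0.3  2.7] M [-0.03  0.04 -0.03] g 0.336
False 9.62 tcp [ 541.21 -147.61   83.05] yaw 2.0 F [ 0.2 -0.1  3.1] M [-0.    0.06  0.01] g 0.337
True
 9.84 tcp [ 541.22 -147.64   81.72] yaw 2.0 F [-0.5 -0.1  4.3] M [ 0.01  0.04 -0.04] g 0.336
 10.14 tcp [ 541.21 -147.64   81.67] yaw 2.0 F [-0.2  0.   5.3] M [ 0.05  0.18 -0.  ] g 0.339
```

View pics/in.png

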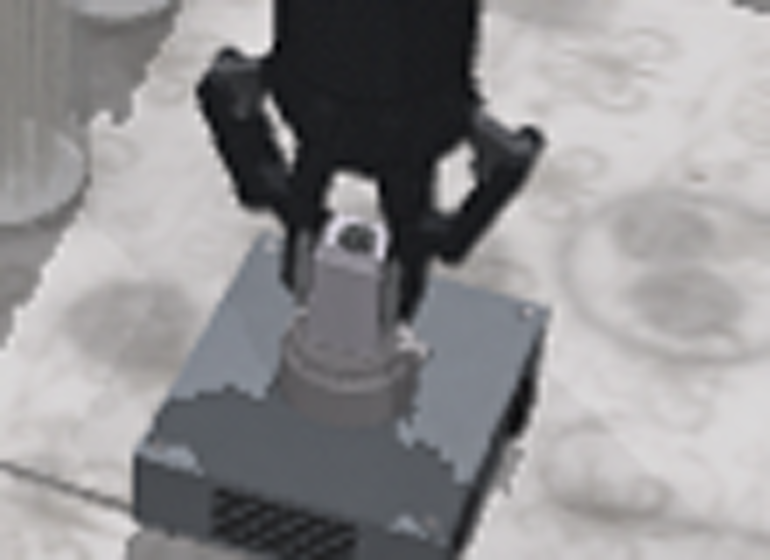

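The collar is on the hub face (edge at about (350,370)), and the stop came at TCP z 81.7 mm against 81.6 expected. The force is now about the spring's alone, so I'll add a firm preload.

```bash
python3 - <<'E'
from h import *
h=[.5412,-.1476];q=down(np.radians(2))
for z in(.0812,.0808,.0804,.0800,.0796,.0792):
    manip.move_linear(h+[z],q,speed=.02);manip.pause(.2);o=st(z)
    if o["contact_force"][2]>18:break
manip.pause(1);st("hold")
E
```

```text
0.0812 10.64 tcp [ 541.22 -147.63   81.65] yaw 2.0 F [-1.4  0.2  6.7] M [ 0.03  0.23 -0.  ] g 0.336
0.0808 11.09 tcp [ 541.25 -147.62   81.66] yaw 2.0 F [-2.   0.8  9.5] M [0.04 0.4  0.02] g 0.338
0.0804 11.54 tcp [ 541.24 -147.65   81.65] yaw 2.0 F [-2.2  1.2 11.8] M [ 0.09  0.54 -0.04] g 0.339
0.08 11.99 tcp [ 541.24 -147.64   81.62] yaw 2.0 F [-3.4  1.2 16.2] M [0.19 0.65 0.04] g 0.34
0.0796 12.44 tcp [ 541.24 -147.65   81.63] yaw 2.0 F [-5.2  1.7 17.4] M [0.15 0.85 0.05] g 0.338
0.0792 12.89 tcp [ 541.27 -147.62   81.61] yaw 2.01 F [-5.1  1.5 20.3] M [ 0.24  0.98 -0.03] g 0.336
hold 13.89 tcp [ 541.29 -147.65   81.62] yaw 2.0 F [-5.5  0.7 19.9] M [ 0.19  1.01 -0.07] g 0.34
```

```bash
python3 - <<'E'
from h import *
print(finish_job())
E
```

```text
the job is handed in; nothing more can be done
None
```

The spindle is fully home in the hub with its key in the keyway and its collar flush on the face. It was handed in at about 14 s, still gripped and pressed down with about 20 N, and the arm never came near the timer or the bottles.

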